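# Fold the drill rack away and shut the parts case

## Robot

A 6-joint arm with a two-finger parallel gripper is mounted at the origin on the work surface; the furniture and walls round the work are solid. World frame = base frame: x ahead of the robot, y to its left, z up, the work surface at z = 0. Lengths are in m, angles in degrees, forces in N, time in s.
With the tool pointing down it reaches from about 0.3 to 0.875 m from the base axis. Payload 6.4 kg.
Tool frame: the origin (TCP) lies between the finger pads; the fingertips stand 11 mm ahead of it and the grasp point (between the pads) lies 8 mm behind it; z points along the fingers, y is the line along which they close (so a half turn about z gives the same grasp; the last joint's range is limited). The gripper opens to 88 mm and grips with 3 to 60 N. Pads are 18 mm wide; open, the fingers measure 123 mm over their backs; the gripper's body (75 mm by 187 mm) begins 45 mm behind the grasp point.
Start: joints at [64.67, 10.359, 92.074, -0, 77.567, -11.82], TCP at [0.134, 0.559, 0.25] pointing down, gripper open.
Joint ranges: [-171.53, 171.53], [-51.25, 118.39], [17.06, 147.69], [-65.23, 245.23], [0, 150.52], [-178.68, 178.68]. Speed limits (degrees/s): [147.25, 147.25, 172.46, 180, 180, 180].

## Interface

Orientations are given as [roll, pitch, yaw] about the fixed x, y, z axes, in that order (R = Rz(yaw) Ry(pitch) Rx(roll)).
In Python, from workcell import robot gives the robot as it stands. The module is installed in compiled form; this text tells all that it offers.
- The arm moves only by the shell command python3 -m crank 'ROWS' [FORCE]. ROWS is JSON, a list of rows, each a list of 7 numbers: the shift along the world's x, y, z in cm, then the turn, a rotation vector about the world's x, y, z in rad, then the closure in counts, from 0 (fully open) to 255 (shut). A call has 1 to 20 rows; each row shifts and turns the commanded pose from where the row before left it; what a row does not reach is not made up. A row lasts 1/8 s, in which the tool goes at most 62.5 mm and 10.7 degrees, less where a joint would pass 70% of its speed; a pose out of reach is approached as far as the arm can. A call with a gripper value outside its range is refused whole. The fingers move at their own pace and stop on an object; FORCE is the grip in N (left out, the last holds). Time passes only in rows, so rows that do not move let the fingers close. It gives the time, the measured TCP pose, the force, the opening and the grip force at its end, in the units of the state.
- robot.read_state(): the state, without advancing time (a new reading comes with each control period).
- robot.read_camera(name): name is "scene" or "top" or "wrist"; returns a dict with "frame" (400x640x3 uint8, red, green, blue), "z_map" (400x640 float32, m along the optical axis (not along the pixel's ray), 0 where there is no reading), "fovy" (degrees; the focal length in pixels is half the picture's height over the tangent of half this angle, whatever the lens; pixels are square), "cx", "cy" (the principal point, pixels), "camera_from_world" (4x4, takes a point from world to camera coordinates). Camera axes: x right, y down, z forward; pixel columns grow to the right and rows downward; lengths in m; the calibration is good to about 2 mm. A picture is of the moment at which its call begins.
- robot.job_done(): hands the job in; it is judged then, once.
Trained networks look in the newest picture that a camera, given by its name, has taken for a name from the list of things; names that differ only in an ending like _2 or _b are one class to them, and where a whole thing is asked for, a point or a joint stands for the part that bears it (a point fixed in the world has none). Each returns a list of dicts, best first, with "score" (0 to 1); they miss things now and then, are a little off and sometimes report something else, mostly with a low value. They report only what shows in the picture. A call takes as long as a camera call.
- robot.find_in(camera, label): "box" ([centre column, centre row, width, height] in pixels, round what is visible of it).
- robot.pinpoint(camera, label): "centre" ([column, row] in pixels: a listed point, or the origin of a listed thing).
The state is a dict: "time_s": time; "joints": joint angles; "joint_vel": joint speeds; "joint_torque": joint torques, N m; "position": TCP position; "eef_rot": TCP orientation; "wrist_force": force on the tool from outside, world axes, zero at the start; "ft_torque": the same for the moment, N m; "opening": finger opening in m; "finger_force": force on a finger pad.
Only numpy, scipy, OpenCV 4.12 (cv2) and the standard library are available. Lean on these libraries where they do the work, as an engineer would, in place of code of your own. Each camera call takes 0.05 s, during which the arm holds its last target. There are 200 camera calls.

## Task

Put the drill case away for the night: fold the upright drill rack down flat over its tray, and only then swing the clear cover over it and press it fully shut with the closed fingertips on its yellow latch. Do it all by pushing with the fingers: grip nothing and pick nothing up. Leave the case standing where it is and do not disturb the things around it.

Things in the scene. Friction and masses are not known exactly. Their poses are not given: they have to be found in the camera images.
- case: Dark parts case, 180 x 260 mm, walls 45 mm high, inner partitions 34 mm, loose (about 1.3 kg with rack and cover; 6 to 10 N slides it). Origin: centre of its underside. z up; x points to the cover's hinge side (the robot's left or somewhat far left), y to the side nearer the robot; the rack's hinge is on the -y side. Outer walls at x = -91 and 89, y = -130 and 130 mm.
- rack (a joint): Angle a of the drill rack, rad: 0 = folded flat over the end tray (its stop), 1.57 = upright, at most 1.85 (leaning outwards). Stiff hinge, 0.12 N m of friction (rack 0.18 kg): it stays where it is left and must be pushed all the way down. The cover cannot pass it while it is up.
- rack_hinge (a point): Centre of the rack's hinge line, at x = -41, y = -121, z = 37 mm in the case frame; the line runs along the case's x axis. A point of the rack's back face at r from the hinge lies at y = -121 + r cos(a), z = 37 + r sin(a) mm in the case frame, a being the rack's angle.
- rack_edge (a point): Middle of the rack's free (top) edge, on its plain back face. The rack is an aluminium sheet, 64 mm along the hinge (32 either side of this point), 80 mm from hinge to free edge, 2.5 mm thick. Axes turn with it: x along the hinge, y from hinge to edge, z out of the back face, which looks outwards, off the case, when upright and is the top, 37 mm above the bench, when folded. Drills: other face.
- case_lid (a joint): Angle b of the clear cover (dark frame, pale card behind it), rad: 0 = fully shut (its stop), 1.57 = upright, 1.83 = fully open, leaning outwards. Stiff hinge, 0.22 N m of friction (cover 0.14 kg): it stays where it is left.
- cover_hinge (a point): Centre of the cover's hinge line, at x = 92, z = 47 mm in the case frame; the line runs along the case's y axis. A point of the cover's outer face at r from the hinge lies at x = 92 - r cos(b), z = 47 + r sin(b) mm in the case frame (to 2 mm), b being the cover's angle. Axes as the case's.
- cover_edge (a point): Middle of the cover's free edge, on its outer face, at the middle of the yellow latch (50 mm along the edge), where it is pressed shut. The cover is a clear sheet, 260 mm along the hinge (130 either side of this point), 183 mm from hinge to edge, 2.5 mm thick; shut, its outer face is 48.5 mm above the bench. Axes turn with it: x from edge to hinge, y along the hinge, z out of the outer face.
- grease_tin: Bystander: round yellow-lidded tin, 71 mm across, 30 mm high; origin at the centre of its underside. Loose.
- tall_collet: Bystander: dark grey standing collet, 25 mm across, 52 mm high; origin at the centre of its underside. Loose.
- guide_bush: Bystander: dark grey standing bush, 23 mm across, 32 mm high; origin at the centre of its underside. Loose.

How it is judged:
By the outcome, as a careful person would: the job done as asked, in the order asked, and still so for the second after the job is handed in, with the robot touching nothing.
It also fails if it takes over 61 s, if anything falls off the work surface, if the arm or the gripper's body presses on something with over 40 N, if the wrist force passes 120 N, or if a joint passes its speed limit or range.

## Working session

There is one attempt and no reset: what is moved stays moved. The work goes in short steps, Python scripts to look and compute and a shell command to move; the robot and the scene stay as the last step left them, time stands still between calls to the robot, and variables do not carry over. Pictures are saved under pics/ and viewed, at most 10 in all, crops included, and the job is handed in when it is done.

```bash
mkdir -p pics; cat > h.py <<'E'
import numpy as np, cv2
from workcell import robot
def world(c,u,v,z=None):
    f=200/np.tan(np.radians(c["fovy"])/2)
    u0,v0=int(round(u)),int(round(v))
    if z is None:
        p=c["z_map"][max(0,v0-1):v0+2,max(0,u0-1):u0+2]; p=p[p>0]; z=np.median(p) if p.size else np.nan
    pc=np.array([(u-c["cx"])/f*z,(v-c["cy"])/f*z,z,1])
    return (np.linalg.inv(c["camera_from_world"])@pc)[:3]
def cloud(c):
    f=200/np.tan(np.radians(c["fovy"])/2)
    v,u=np.mgrid[:400,:640]; z=c["z_map"]
    P=np.stack([(u-c["cx"])/f*z,(v-c["cy"])/f*z,z,np.ones_like(z)],-1)
    W=(P@np.linalg.inv(c["camera_from_world"]).T)[...,:3]; W[z<=0]=np.nan
    return W
E
python3 - <<'E'
from h import *
np.set_printoptions(precision=3,suppress=True)
for n in ["scene","top"]:
    c=robot.read_camera(n); cv2.imwrite(f"pics/{n}0.png",c["frame"][...,::-1]); np.savez(f"{n}0.npz",W=cloud(c))
    print(n,np.linalg.inv(c["camera_from_world"])[:3,3],c["fovy"])
    for l in ["case","rack_hinge","rack_edge","cover_hinge","cover_edge","grease_tin","tall_collet","guide_bush"]:
        for d in robot.pinpoint(n,l)[:2]: print(l,round(d["score"],2),np.round(d["centre"]),world(c,*d["centre"]))
E
```

```text
scene [-0.27   0.406  0.462] 50.7856693039249
case 0.88 [438. 206.] [ 0.398 -0.229  0.002]
case 0.57 [242. 281.] [0.279 0.276 0.026]
rack_hinge 0.65 [417. 173.] [ 0.349 -0.114  0.126]
rack_edge 0.62 [419. 144.] [ 0.345 -0.105  0.191]
rack_edge 0.59 [234. 241.] [0.432 0.248 0.005]
cover_hinge 0.65 [410. 201.] [ 0.372 -0.123  0.05 ]
cover_edge 0.58 [407. 118.] [ 0.382 -0.097  0.233]
grease_tin 0.75 [243. 283.] [0.278 0.274 0.023]
grease_tin 0.21 [234. 239.] [0.432 0.248 0.01 ]
tall_collet 0.88 [238. 238.] [0.431 0.241 0.012]
guide_bush 0.67 [192. 260.] [0.401 0.336 0.006]
top [0.335 0.075 1.142] 48.805415600317545
case 0.89 [435. 212.] [ 0.378 -0.209  0.001]
case 0.18 [228. 208.] [0.401 0.327 0.007]
rack_hinge 0.67 [459. 158.] [ 0.504 -0.251  0.083]
rack_edge 0.79 [464. 149.] [ 0.54  -0.29   0.001]
rack_edge 0.42 [405. 205.] [ 0.395 -0.12   0.059]
cover_hinge 0.72 [406. 208.] [ 0.379 -0.092  0.231]
cover_edge 0.62 [406. 206.] [ 0.384 -0.092  0.231]
grease_tin 0.58 [253. 241.] [0.316 0.26  0.03 ]
tall_collet 0.42 [262. 196.] [0.43  0.237 0.021]
guide_bush 0.63 [226. 205.] [0.408 0.326 0.029]
guide_bush 0.48 [436. 210.] [ 0.383 -0.21   0.003]
```

View pics/scene0.png

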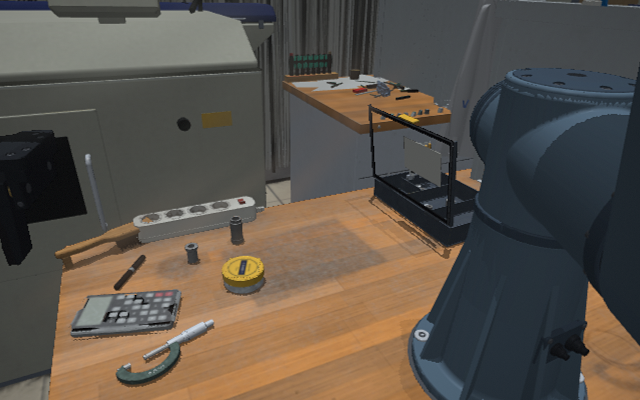

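View pics/top0.png

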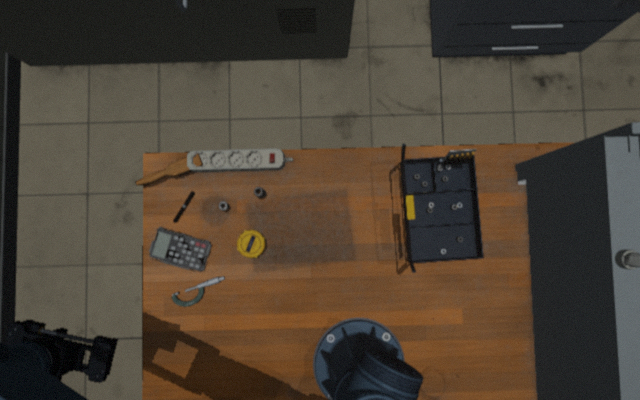

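The pictures show the case at top-view pixels about (442,210). The rack stands at its far side (460,155), and the open cover's edge is at column 405 with the latch at (410,207). The bystanders are all far to the left. Next I fit the case pose from the depth maps.

```bash
python3 - <<'E'
from h import *
np.set_printoptions(precision=3,suppress=True)
W=np.load("top0.npz")["W"]; S=np.load("scene0.npz")["W"]
R=(slice(140,275),slice(380,500))
P=W[R].reshape(-1,3); P=P[np.isfinite(P[:,0])]
for lo,hi in [(.036,.054),(.015,.06)]:
    Q=P[(P[:,2]>lo)&(P[:,2]<hi)&(P[:,1]>-.33)]
    r=cv2.minAreaRect(Q[:,:2].astype(np.float32)*1000); print(lo,len(Q),r)
print(np.histogram(P[:,2],bins=np.arange(-.01,.26,.01)))
Q=P[P[:,2]>.055]; Q=Q[Q[:,0]>.45]; print("rack/top far",Q[::max(1,len(Q)//25)])
Q=P[(P[:,2]>.06)]; 
print("cover top",P[P[:,2]>.2].mean(0),P[P[:,2]>.2].min(0),P[P[:,2]>.2].max(0))
# furniture: high points near
A=W.reshape(-1,3); A=A[np.isfinite(A[:,0])]
B=A[(A[:,1]<-.36)&(A[:,0]>0)&(A[:,0]<.9)&(A[:,2]>.05)]
print("right furn",B.min(0),B.max(0)); 
B=A[(A[:,0]>.55)&(A[:,2]>.02)&(A[:,1]>-.4)]; print("far",len(B), B.min(0) if len(B) else '')
Q=S[100:260,360:480].reshape(-1,3);Q=Q[np.isfinite(Q[:,0])]
rk=Q[(Q[:,0]>.44)&(Q[:,0]<.56)&(Q[:,2]>.055)&(Q[:,2]<.2)&(Q[:,1]<-.14)]
print("rack scene",len(rk),rk.mean(0),rk.min(0),rk.max(0))
c=robot.read_camera("scene")
f=c["frame"][90:260,350:480]; cv2.imwrite("pics/s1.png",cv2.resize(f,None,fx=4.5,fy=3.5,interpolation=cv2.INTER_CUBIC)[...,::-1])
c=robot.read_camera("top")
f=c["frame"][140:280,380:500]; cv2.imwrite("pics/t1.png",cv2.resize(f,None,fx=4.2,fy=4.2,interpolation=cv2.INTER_CUBIC)[...,::-1])
E
```

```text
0.036 468 ((384.7644348144531, -214.10308837890625), (260.1787414550781, 187.88621520996094), 2.261436700820923)
0.015 1326 ((384.55963134765625, -214.10336303710938), (260.6374816894531, 187.98129272460938), 2.295679807662964)
(array([5901, 7212,  469,  247,  345,  351,  148,   63,   35,   90,   59,
         64,   60,    1,    3,    4,    6,    3,    2,    6,    1,    4,
          6,  173,  181,    0]), array([-0.01,  0.  ,  0.01,  0.02,  0.03,  0.04,  0.05,  0.06,  0.07,
        0.08,  0.09,  0.1 ,  0.11,  0.12,  0.13,  0.14,  0.15,  0.16,
        0.17,  0.18,  0.19,  0.2 ,  0.21,  0.22,  0.23,  0.24,  0.25]))
rack/top far [[ 0.514 -0.089  0.228]
 [ 0.503 -0.088  0.23 ]
 [ 0.518 -0.267  0.113]
 [ 0.516 -0.235  0.117]
 [ 0.517 -0.281  0.105]
 [ 0.515 -0.25   0.107]
 [ 0.514 -0.22   0.103]
 [ 0.512 -0.261  0.108]
 [ 0.512 -0.231  0.096]
 [ 0.51  -0.27   0.107]
 [ 0.512 -0.242  0.084]
 [ 0.506 -0.276  0.112]
 [ 0.51  -0.25   0.082]
 [ 0.512 -0.12   0.074]
 [ 0.508 -0.261  0.075]
 [ 0.506 -0.226  0.081]
 [ 0.504 -0.269  0.082]
 [ 0.502 -0.237  0.084]
 [ 0.502 -0.281  0.081]
 [ 0.5   -0.252  0.081]
 [ 0.498 -0.225  0.082]
 [ 0.5   -0.275  0.063]
 [ 0.498 -0.263  0.059]
 [ 0.496 -0.259  0.058]
 [ 0.487 -0.117  0.058]
 [ 0.451 -0.091  0.227]]
cover top [ 0.38  -0.097  0.229] [ 0.247 -0.108  0.201] [ 0.514 -0.088  0.238]
right furn [ 0.    -0.447  0.05 ] [ 0.499 -0.371  0.488]
far 0 
rack scene 92 [ 0.504 -0.341  0.089] [ 0.476 -0.424  0.055] [ 0.522 -0.249  0.116]
```

View pics/t1.png

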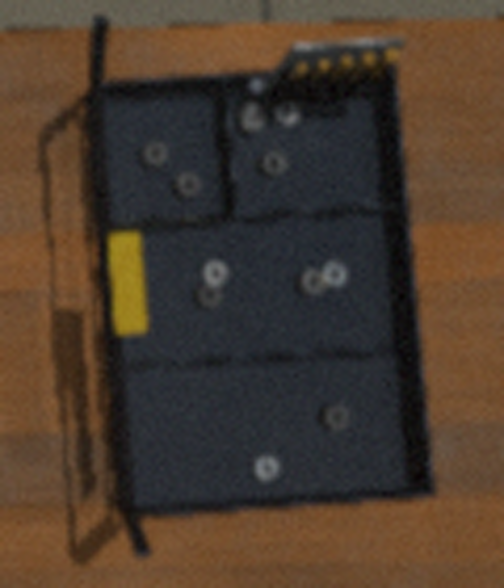

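View pics/s1.png

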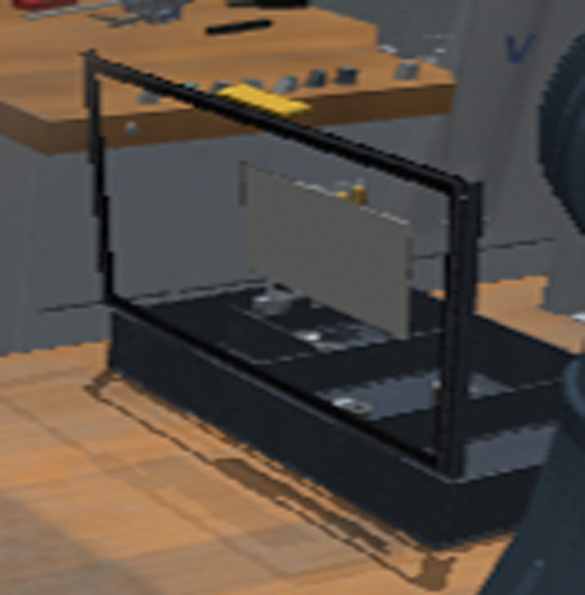

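Top crop: the rack's edge runs (290,50) to (400,42), the latch is at (127,283), and the case is turned about 3°. Scene crop: the cover is open and near-upright, with the rack behind it. The case origin is about (0.384,-0.216). Next: close the fingers and lift.

```bash
python3 - <<'E'
from h import *
s=robot.read_state(); print(s["position"],s["eef_rot"],s["time_s"],s["wrist_force"])
W=np.load("top0.npz")["W"]; P=W[140:275,380:500].reshape(-1,3); P=P[np.isfinite(P[:,0])]
# right outer wall & far/near edges line fits at rim height
Q=P[(P[:,2]>.036)&(P[:,2]<.054)]
e=[]
for x in np.arange(.27,.49,.01):
    q=Q[abs(Q[:,0]-x)<.005]; 
    if len(q): e.append((x,q[:,1].min()))
e=np.array(e); p=np.polyfit(e[:,0],e[:,1],1); print("right wall slope",p, np.degrees(np.arctan(p[0])))
e=[]
for y in np.arange(-.29,-.13,.01):
    q=Q[abs(Q[:,1]-y)<.005]; e.append((y,q[:,0].min(),q[:,0].max()))
e=np.array(e); print(np.polyfit(e[:,0],e[:,1],1),np.polyfit(e[:,0],e[:,2],1))
t=P[P[:,2]>.2]; print("edge line",np.polyfit(t[:,0],t[:,1],1))
E
python3 -m crank '[[0,0,4,0,0,0,255],[0,0,6,0,0,0,255]]' 5
```

```text
[0.1343228  0.55909159 0.24970726] [-1.79997441e+02 -2.13590760e-03  1.66486949e+02] 1.0 [-0.05830707 -0.4851284  -0.26642937]
right wall slope [ 0.03996481 -0.32154436] 2.288596952607812
[-0.04490832  0.24588628] [0.27212386 0.56157327]
edge line [ 0.04004371 -0.11223102]
time_s: 1.25
position: [0.1339, 0.5581, 0.3486]
eef_rot: [-179.7, -0.1, 166.5]
wrist_force: [-0.1, 1.1, 0.2]
opening: 0.0702
finger_force: 0.0
```

```bash
python3 -m crank '[[2.63,-5.04,0,0,0,-0.081,255],[2.63,-5.04,0,0,0,-0.081,255],[2.63,-5.04,0,0,0,-0.081,255],[2.63,-5.04,0,0,0,-0.081,255],[2.63,-5.04,0,0,0,-0.081,255],[2.63,-5.04,0,0,0,-0.081,255],[2.63,-5.04,0,0,0,-0.081,255],[2.63,-5.04,0,0,0,-0.081,255],[2.63,-5.04,0,0,0,-0.081,255],[2.63,-5.04,0,0,0,-0.081,255],[2.63,-5.04,0,0,0,-0.081,255],[2.63,-5.04,0,0,0,-0.081,255],[2.63,-5.04,0,0,0,-0.081,255],[2.63,-5.04,0,0,0,-0.081,255],[2.63,-5.04,0,0,0,-0.081,255],[2.63,-5.04,0,0,0,-0.081,255],[0,0,0,0,0,0,255]]'; python3 -c "
from h import *
c=robot.read_camera('wrist'); cv2.imwrite('pics/w1.png',c['frame'][...,::-1])
s=robot.read_state();print(s['joints'])
W=cloud(c);Q=W[np.isfinite(W[...,0])];Q=Q[(Q[:,1]<-.21)&(Q[:,1]>-.29)&(Q[:,0]>.48)&(Q[:,0]<.55)&(Q[:,2]>.06)&(Q[:,2]<.13)];print(len(Q),Q.min(0) if len(Q) else 0,Q.max(0) if len(Q) else 0)
T=Q[Q[:,2]>.105];print(T[:,0].min(),T[:,0].max(),T[:,1].min(),T[:,1].max())
"
```

```text
time_s: 3.38
position: [0.5555, -0.2505, 0.3476]
eef_rot: [-179.9, -0.1, 92.0]
wrist_force: [-0.8, 0.6, -1.0]
opening: 0.0004
finger_force: 0.0
[-3.52988587e+01  1.11180067e+01  7.99053227e+01  5.71441431e-03
  8.91243759e+01 -3.74333429e+01]
586 [ 0.50019591 -0.28436506  0.06251291] [ 0.5211277  -0.22132477  0.1183701 ]
0.5071489986323513 0.5211277006348753 -0.28425590747894725 -0.22150804169922658
```

View pics/w1.png

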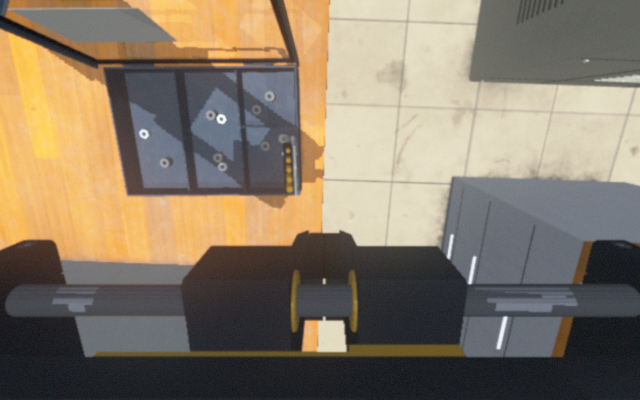

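The wrist view shows the rack at (290,165), with its edge at x=0.521, y=-0.253 and z=0.118, so it leans slightly outward. I'll descend beyond it and follow the arc.

```bash
python3 -m crank '[[0,0,-5.9,0,0,0,255],[0,0,-5.9,0,0,0,255],[0,0,-5.9,0,0,0,255],[0,0,-5.9,0,0,0.006,255],[0,0,0,0,0,0,255]]' && python3 -m crank '[[-1,0,0,0,0,0,255],[-1,0,0,0,0,0,255],[-1,0,0,0,0,0,255],[-1.1,0,0,0,0,0,255],[-0.9,0,-0.3,0,0,0,255],[-0.9,-0.1,-0.3,0,0,0,255],[-0.8,0,-0.55,0,0,0,255],[-0.75,-0.1,-0.55,0,0,0,255],[-0.6,0,-0.75,0,0,0,255],[-0.55,-0.1,-0.77,0,0,0,255],[-0.25,0,-0.6,0,0,0,255],[-0.25,0,-0.6,0,0,0,255]]'
```

```text
time_s: 4.05
position: [0.5517, -0.2438, 0.1095]
eef_rot: [-179.5, -0.4, 92.7]
wrist_force: [-0.1, 1.1, 0.5]
opening: 0.0003
finger_force: 0.0
time_s: 5.55
position: [0.4639, -0.2503, 0.069]
eef_rot: [-180.0, -0.0, 92.6]
wrist_force: [0.4, 0.5, 0.9]
opening: 0.0004
finger_force: 0.5
```

```bash
python3 -m crank '[[-0.2,0,-0.6,0,0,0,255],[-0.1,0,-0.6,0,0,0,255],[0,0,-0.6,0,0,0,255],[0,0,-0.3,0,0,0,255],[0,0,0,0,0,0,255],[0,0,0,0,0,0,255]]'
```

```text
time_s: 6.3
position: [0.4611, -0.2502, 0.0487]
eef_rot: [-180.0, -0.0, 92.6]
wrist_force: [-2.6, 1.9, 3.6]
opening: 0.0005
finger_force: 2.2
```

```bash
python3 - <<'E'
from h import *
np.set_printoptions(precision=4,suppress=True)
for n in ["top","scene"]:
    c=robot.read_camera(n); cv2.imwrite(f"pics/{n}2.png",c["frame"][...,::-1])
    W=cloud(c); np.save(n+"2.npy",W)
a=cv2.imread("pics/top2.png")[130:290,370:500]; b=cv2.imread("pics/scene2.png")[90:250,350:480]
cv2.imwrite("pics/c2.png",cv2.resize(np.hstack([a,b]),None,fx=3,fy=3,interpolation=cv2.INTER_CUBIC))
E
```

```text
(no output)
```

View pics/c2.png

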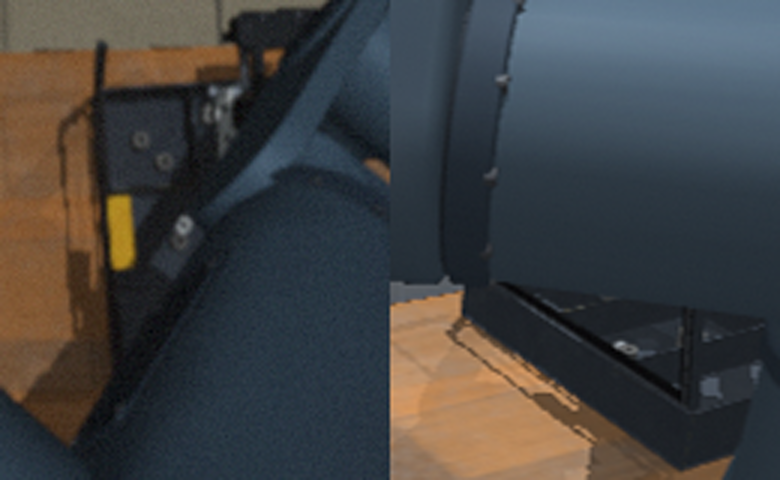

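The arm hides most of the case in both views. The tips are at rack-flat height, so I press a little more to reach the stop.

```bash
python3 -m crank '[[0,0,-0.3,0,0,0,255],[0,0,0,0,0,0,255],[0,0,0,0,0,0,255]]'
```

```text
time_s: 6.78
position: [0.4612, -0.2503, 0.0483]
eef_rot: [-180.0, -0.0, 92.6]
wrist_force: [-11.8, 7.7, 32.8]
opening: 0.0006
finger_force: 16.4
```

```bash
python3 -m crank '[[0,0,-0.4,0,0,0,255],[0,0,0,0,0,0,255],[0,0,0,0,0,0,255]]'
```

```text
time_s: 7.15
position: [0.4613, -0.2505, 0.0479]
eef_rot: [-179.9, -0.0, 92.7]
wrist_force: [-25.2, 17.2, 70.0]
opening: 0.0004
finger_force: 35.1
```

```bash
python3 -m crank '[[0,0,0.5,0,0,0,255],[0,0,4,0,0,0,255],[0,0,6,0,0,0,255],[0,0,6,0,0,0,255],[0,0,6,0,0,0,255],[0,0,6,0,0,0,255],[0,0,3,0,0,0,255],[-1.3,5.4,0,0,0,0,255],[-1.3,5.4,0,0,0,0,255],[-1.3,5.4,0,0,0,0,255],[-1.3,5.4,0,0,0,0,255],[-1.3,5.4,0,0,0,0,255],[-1.3,5.4,0,0,0,0,255],[0,0,0,0,0,0,255]]'; python3 - <<'E'
from h import *
for n in ["top","wrist"]:
    c=robot.read_camera(n); cv2.imwrite(f"pics/{n}3.png",c["frame"][...,::-1]); np.save(n+"3.npy",cloud(c))
W=np.load("top3.npy"); P=W[140:275,380:500].reshape(-1,3); P=P[np.isfinite(P[:,0])]
Q=P[(P[:,2]>.036)&(P[:,2]<.054)]
for lo in [.036]: 
    e=np.array([(x,Q[abs(Q[:,0]-x)<.005][:,1].min()) for x in np.arange(.3,.49,.01) if (abs(Q[:,0]-x)<.005).any()]); print(np.polyfit(e[:,0],e[:,1],1))
Z=np.array([W[r,c] for r in range(155,200,4) for c in (455,463,470)])
print(np.round(Z[np.isfinite(Z[:,0])]*1000).astype(int).tolist())
R=P[(P[:,0]>.43)&(P[:,0]<.49)&(P[:,1]>-.275)&(P[:,1]<-.235)];print("tray z median",np.percentile(R[:,2],[5,25,50,75,95]))
t=P[P[:,2]>.2]; print("edge",t.mean(0),np.polyfit(t[:,0],t[:,1],1))
a=cv2.imread("pics/top3.png")[130:290,370:500]; cv2.imwrite("pics/c3.png",cv2.resize(np.hstack([a]),None,fx=3.5,fy=3.5,interpolation=cv2.INTER_CUBIC))
E
```

```text
time_s: 8.9
position: [0.3823, 0.0768, 0.3566]
eef_rot: [179.9, -0.0, 93.0]
wrist_force: [1.0, -1.2, 0.3]
opening: 0.0003
finger_force: 0.0
[ 0.04233319 -0.32244574]
[[527, -268, -4], [525, -288, -1], [518, -291, 44], [514, -264, 9], [508, -274, 41], [511, -299, 19], [499, -255, 37], [499, -275, 36], [501, -298, 21], [489, -255, 37], [489, -275, 35], [491, -299, 17], [479, -253, 40], [479, -275, 34], [481, -299, 15], [469, -254, 35], [468, -273, 38], [471, -301, 9], [459, -253, 37], [459, -274, 34], [461, -301, 8], [449, -253, 36], [448, -273, 36], [451, -301, 4], [439, -252, 37], [438, -272, 38], [441, -301, 5], [428, -251, 38], [431, -284, -1], [430, -301, 2], [421, -261, 3], [420, -282, 3], [420, -301, -1], [411, -261, 3], [410, -281, 4], [410, -300, 1]]
tray z median [0.03283876 0.03488598 0.03610491 0.03748897 0.03980785]
edge [ 0.38080077 -0.05167272  0.41376309] [ 0.04889811 -0.07029316]
```

View pics/c3.png

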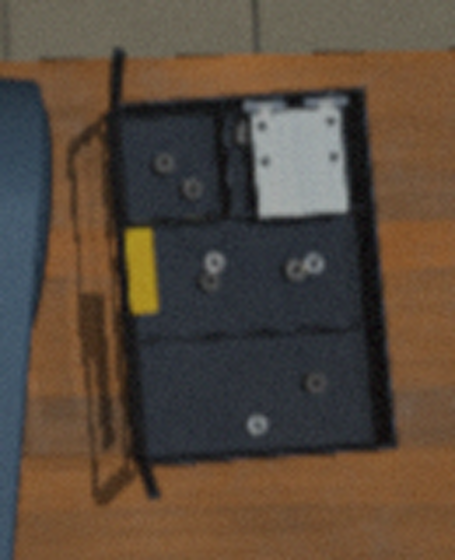

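The rack lies flat: z is about 37 mm over the tray, at crop (300,160). The case has not moved. Now the cover.

```bash
python3 -m crank '[[0,0,-4.4,0,0,0,255],[0,0,-4.5,0,0,0,255],[0,0,-4.5,0,0,-0.01,255],[0,-6,0,0,0,0,255],[0,-6,0,0,0,0,255],[0,0,0,0,0,0,255]]' && python3 -m crank '[[0,-2,0,0,0,0,255],[0,-2,0,0,0,0,255],[0,-2.1,0.1,0,0,0,255],[0,-2.1,0.1,0,0,0,255],[0.1,-1.65,-0.3,0,0,0,255],[0,-1.65,-0.3,0,0,0,255],[0.1,-1.55,-0.6,0,0,0,255],[0,-1.55,-0.6,0,0,0,255],[0.1,-1.4,-0.9,0,0,0,255],[0,-1.4,-0.9,0,0,0,255],[0.1,-1.2,-1.2,0,0,0,255],[0,-1.2,-1.15,0,0,0,255],[0.1,-0.95,-1.4,0,0,0,255],[0,-0.95,-1.4,0,0,0,255],[0,-0.65,-1.5,0,0,0,255],[0,-0.65,-1.6,0,0,0,255]]'
```

```text
time_s: 9.75
position: [0.3832, -0.0517, 0.2225]
eef_rot: [-180.0, 0.1, 91.4]
wrist_force: [0.1, 0.4, 0.3]
opening: 0.0002
finger_force: 0.0
time_s: 11.75
position: [0.3882, -0.2766, 0.105]
eef_rot: [180.0, -0.0, 92.0]
wrist_force: [-0.5, 0.1, 0.2]
opening: 0.0001
finger_force: 0.4
```

```bash
python3 -m crank '[[0,-0.3,-1.2,0,0,0,255],[0,-0.2,-1.2,0,0,0,255],[0,0,-1.2,0,0,0,255],[0,0,0,0,0,0,255]]'; python3 - <<'E'
from h import *
c=robot.read_camera("scene"); cv2.imwrite("pics/s4.png",cv2.resize(c["frame"][90:260,340:500],None,fx=4,fy=3.4,interpolation=cv2.INTER_CUBIC)[...,::-1])
print(robot.pinpoint("scene","cover_edge")[:1])
E
```

```text
time_s: 12.25
position: [0.3875, -0.2805, 0.0689]
eef_rot: [-179.9, -0.1, 92.0]
wrist_force: [0.3, -0.0, 0.1]
opening: 0.0002
finger_force: 0.0
[{'centre': [469.3, 178.9], 'score': 0.88}]
```

View pics/s4.png

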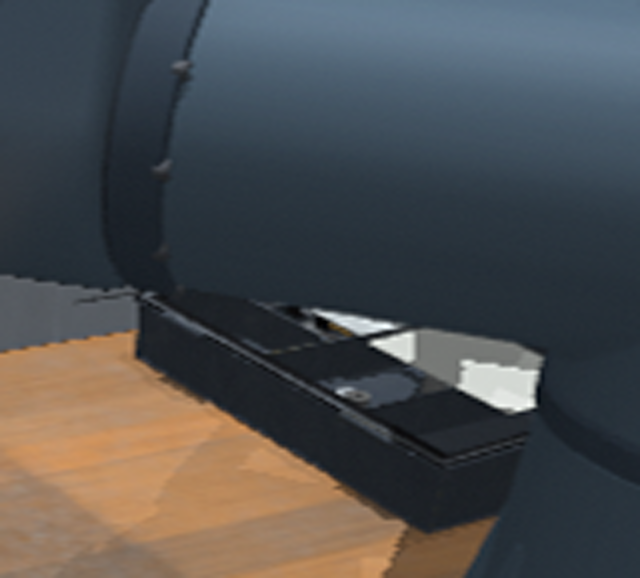

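The cover is nearly shut, with its near frame at crop (440,455). I lift slightly, shift onto the latch and press.

```bash
python3 -m crank '[[0,0,2,0,0,0,255],[0.1,-1.5,0,0,0,0,255],[0,0,-1.4,0,0,0,255],[0,0,-1.0,0,0,0,255],[0,0,-0.5,0,0,0,255],[0,0,0,0,0,0,255],[0,0,0,0,0,0,255]]'
```

```text
time_s: 13.22
position: [0.3889, -0.2959, 0.0605]
eef_rot: [-180.0, -0.0, 92.0]
wrist_force: [0.2, -0.2, -0.9]
opening: 0.0006
finger_force: 0.0
```

```bash
python3 -m crank '[[0,0,-0.2,0,0,0,255],[0,0,0,0,0,0,255],[0,0,0,0,0,0,255]]'
```

```text
time_s: 13.6
position: [0.3892, -0.2962, 0.0596]
eef_rot: [-180.0, -0.0, 92.0]
wrist_force: [-1.6, 2.4, 8.5]
opening: 0.0003
finger_force: 4.5
```

```bash
python3 -m crank '[[0,0,-0.2,0,0,0,255],[0,0,0,0,0,0,255],[0,0,0,0,0,0,255]]'
```

```text
time_s: 13.98
position: [0.3893, -0.2963, 0.0592]
eef_rot: [-180.0, -0.0, 92.0]
wrist_force: [-6.8, 7.6, 26.1]
opening: 0.0005
finger_force: 13.3
```

```bash
python3 -m crank '[[0,0,-0.1,0,0,0,255],[0,0,0,0,0,0,255],[0,0,0.4,0,0,0,255],[0,0,3,0,0,0,255],[0,0,6,0,0,0,255],[0,0,6,0,0,0,255],[0,0,6,0,0,0,255],[0,0,6,0,0,0,255],[0,6,0,0,0,0,255],[0,6,0,0,0,0,255],[0,6,0,0,0,0,255],[0,6,0,0,0,0,255],[0,6,0,0,0,0,255],[0,6,0,0,0,0,255],[0,0,0,0,0,0,255]]'; python3 - <<'E'
from h import *
c=robot.read_camera("top"); cv2.imwrite("pics/t5.png",cv2.resize(c["frame"][130:290,200:500],None,fx=2.6,fy=2.6,interpolation=cv2.INTER_CUBIC)[...,::-1])
W=cloud(c); P=W[140:275,380:500].reshape(-1,3); P=P[np.isfinite(P[:,0])]
Q=P[(P[:,2]>.036)&(P[:,2]<.06)&(P[:,1]<-.1)]; print(cv2.minAreaRect(Q[:,:2].astype(np.float32)*1000))
F=Q[Q[:,1]<-.285]; print("edge-side z",np.percentile(F[:,2],[50,75,95]))
d=robot.pinpoint("top","cover_edge")[:1]; print(d, world(c,*d[0]["centre"]) if d else '')
R=P[(P[:,0]>.44)&(P[:,0]<.49)&(P[:,1]>-.275)&(P[:,1]<-.235)];print("rack z",np.percentile(R[:,2],[5,50,95]))
for l in ["grease_tin","tall_collet","guide_bush"]:
    for d in robot.pinpoint("top",l)[:1]: print(l,d)
E
```

```text
time_s: 15.85
position: [0.3884, 0.0676, 0.33]
eef_rot: [180.0, -0.0, 92.5]
wrist_force: [0.0, -0.7, -0.0]
opening: 0.0002
finger_force: 0.0
((385.27764892578125, -216.02105712890625), (269.7316589355469, 191.0673370361328), 2.5150885581970215)
edge-side z [0.04759403 0.04883984 0.05080492]
[{'centre': [477.7, 206.1], 'score': 0.7}] [ 0.38853104 -0.30332458  0.04745723]
rack z [0.03264319 0.0364323  0.03944329]
grease_tin {'centre': [251.0, 243.7], 'score': 0.78}
tall_collet {'centre': [260.5, 193.8], 'score': 0.66}
guide_bush {'centre': [225.4, 207.3], 'score': 0.58}
```

View pics/t5.png

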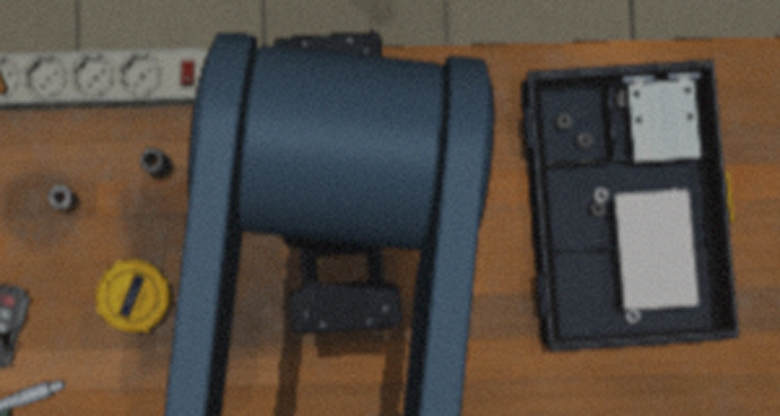

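The cover is shut (edge z about 48 mm), and the rack and bystanders are as they should be. The yellow latch shows only as a sliver at the very edge (730,195), so I press once more, centred there.

```bash
python3 -m crank '[[0,-6.2,0,0,0,0,255],[0,-6.2,0,0,0,0,255],[0,-6.2,0,0,0,0,255],[0,-6.2,0,0,0,0,255],[0,-6.2,0,0,0,0,255],[0,-6.1,0,0,0,0,255],[0,0,-6,0,0,0,255],[0,0,-6,0,0,0,255],[0,0,-6,0,0,0,255],[0,0,-6,0,0,0,255],[0,0,-2.5,0,0,0,255],[0,0,0,0,0,0,255],[0,0,-0.4,0,0,0,255],[0,0,0,0,0,0,255],[0,0,0,0,0,0,255]]'
```

```text
time_s: 17.98
position: [0.3893, -0.3078, 0.0617]
eef_rot: [180.0, 0.1, 92.0]
wrist_force: [-0.9, -0.5, 0.6]
opening: 0.0005
finger_force: 0.0
```

```bash
python3 -m crank '[[0,0.5,0,0,0,0,255],[0,0,-0.3,0,0,0,255],[0,0,0,0,0,0,255],[0,0,-0.2,0,0,0,255],[0,0,0,0,0,0,255],[0,0,0,0,0,0,255]]'
```

```text
time_s: 18.73
position: [0.3897, -0.3021, 0.0591]
eef_rot: [-180.0, -0.0, 92.1]
wrist_force: [-8.6, 11.1, 34.0]
opening: 0.0007
finger_force: 16.9
```

Solid at its stop under 34 N. I retract, check, and hand in.

```bash
python3 -m crank '[[0,0,0.4,0,0,0,255],[0,0,3,0,0,0,255],[0,0,6,0,0,0,255],[0,0,6,0,0,0,255],[0,0,6,0,0,0,255],[0,0,6,0,0,0,255],[0,6,0,0,0,0,255],[0,6,0,0,0,0,255],[0,6,0,0,0,0,255],[0,6,0,0,0,0,255],[0,6,0,0,0,0,255],[0,6,0,0,0,0,255],[0,0,0,0,0,0,255]]'; python3 - <<'E'
from h import *
c=robot.read_camera("top")
W=cloud(c); P=W[140:275,380:500].reshape(-1,3); P=P[np.isfinite(P[:,0])]
Q=P[(P[:,2]>.036)&(P[:,2]<.06)&(P[:,1]<-.1)]; print(cv2.minAreaRect(Q[:,:2].astype(np.float32)*1000))
F=Q[Q[:,1]<-.285]; z=np.percentile(F[:,2],[50,95]); print(z)
if z[1]<.054: print(robot.job_done())
E
```

```text
time_s: 20.35
position: [0.3883, 0.0618, 0.3301]
eef_rot: [180.0, -0.0, 92.5]
wrist_force: [0.5, -0.2, 0.9]
opening: -0.0
finger_force: 0.0
((385.03131103515625, -215.8004150390625), (269.6065673828125, 191.17861938476562), 2.6408541202545166)
[0.04731136 0.05068539]
the job is handed in; nothing more can be done
None
```

The job is handed in at about 20 s: the rack was folded flat first, then the cover was swung over and pressed shut on its latch, and the last depth check showed it shut and the case still in place.

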